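Lock the green lab timer onto the slotted rail of the viscosity bench

ROBOT

A 6-joint arm with a two-finger parallel gripper is mounted at the origin on the work surface. World frame = base frame: x ahead of the robot, y to its left, z up, the work surface at z = 0. Lengths are in m, angles in rad, forces in N, time in s.
With the tool pointing down it reaches from about 0.35 to 0.975 m from the base axis. Payload 4.9 kg.
Tool frame: the origin (TCP) lies on the front face of the gripper's body, between the roots of the fingers; the fingertips stand ctrl.finger_overhang ahead of it and the grasp point (between the pads) lies 54 mm ahead of it (ctrl.finger_overhang is the distance from the TCP to the fingertips, in m); z points along the fingers, y is the line along which they close (so a half turn about z gives the same grasp; the last joint's range is limited). The gripper opens to 85 mm and grips with 20 to 120 N. Pads are 22 mm wide; open, the fingers measure 114 mm over their backs; the gripper's body (76 mm by 85 mm) begins 54 mm behind the grasp point. The pads swing forward as they close: fully open they stand 13 mm farther back than shut.
Start: joints at [1.089, 0.053, 1.613, -0, 1.476, -0.119], TCP at [0.222, 0.584, 0.304] pointing down, gripper open.
Joint ranges: [-3.01, 3.01], [-1.01, 2.22], [0.06, 2.58], [-1.02, 4.17], [0.09, 2.62], [-3.14, 3.14]. Speed limits (rad/s): [2.57, 2.57, 3.14, 3.14, 3.14, 3.14].

INTERFACE

Orientations are given as a rotation vector (axis times angle).
In Python, from station import ctrl, vision gives the robot as it stands. The module is installed in compiled form; this text tells all that it offers.
- The arm moves only by the tool drive_tool, never from a script. Its argument "rows" is a list of rows, each a list of 2 entries, a list of its own where there are three numbers: the shift along the tool's x, y, z in m, then the turn about the tool's z in rad. A call has 1 to 10 rows; each row shifts and turns the commanded pose from where the row before left it, along the tool's axes as they then stand; what a row does not reach is not made up. A row lasts 1/10 s, in which the tool goes at most 50 mm and 8.59 degrees, less where a joint would pass 70% of its speed; a pose out of reach is approached as far as the arm can. A call with a gripper value outside its range is refused whole. "jaw" is the closure, from 0 (fully open) to 1 (shut), set as the call begins (left out, the last holds). The fingers move at their own pace and stop on an object; "grip_force" is the grip in N (left out, the last holds). Time passes only in rows, so rows that do not move let the fingers close. It gives the time, the measured TCP pose, the force, the opening and the grip force at its end, in the units of the state.
- ctrl.get_obs(): the state, without advancing time (a new reading comes with each control period).
- vision.get_image(name): name is "side" or "top" or "wrist"; returns a dict with "image" (480x640x3 uint8, blue, green, red), "vertical_fov" (degrees; the focal length in pixels is half the picture's height over the tangent of half this angle, whatever the lens; pixels are square), "cx", "cy" (the principal point, pixels), "R" (3x3) and "t" (3): a world point X has camera coordinates R X + t. Camera axes: x right, y down, z forward; pixel columns grow to the right and rows downward; lengths in m; the calibration is good to about 2 mm. A picture is of the moment at which its call begins. There is no depth.
- ctrl.finish_job(): hands the job in; it is judged then, once.
The state is a dict: "t": time; "q": joint angles; "dq": joint speeds; "effort": joint torques, N m; "tool_pos": TCP position; "tool_rot": TCP orientation; "contact_force": force on the tool from outside, world axes, zero at the start; "wrist_torque": the same for the moment, N m; "opening": finger opening in m; "grip_force": force on a finger pad.
Only numpy, scipy, OpenCV 4.12 (cv2) and the standard library are available. Lean on these libraries where they do the work, as an engineer would, in place of code of your own. Each camera call takes 0.05 s, during which the arm holds its last target. There are 200 camera calls.

TASK

Mount the green timer on the aluminium rail at the yellow mark: lower its T-shaped foot lengthwise through the slot until the case sits flat on the rail, then twist it a quarter turn (either way) so it is locked squarely across the rail like the two black ones, and let go. Leave the orange timer in its stand alone.

Things in the scene. Friction and masses are not known exactly. Their poses are not given: they have to be found in the camera images.
- timer_green: Loose green timer, 0.13 kg: case 66 mm long (its x), 44 wide (y; grip here), 34 high, display on top. Origin: centre of the case's underside, z up. Below it a steel T-foot: 12 mm round stem 14 mm long, then a bar 46 long (along x), 12 wide, 8 thick, ending 22 mm below the origin. Starts upright in a pocket of a fixed white stand, case on the stand's top (z = 40 mm); lift straight up.
- timer_orange: Loose orange timer, same shape and origin as the green one, in the other pocket of the white stand (200 x 90 x 40 mm, pockets 58 x 24 mm, 30 deep), 100 mm from the green one in line along the timers' x; either may be in either pocket. A bystander. Beyond the rail also stand an amber bottle (130 mm high) and a white rack of test tubes (91 mm high).
- dock (a point): Middle of the slot at the 20 mm yellow mark, level with the top (z = 45 mm) of the fixed aluminium rail; y along rail and slot, x across, z up. Rail 336 mm long, 84 wide. Slot 26 mm wide along the whole rail between 6 mm thick lips; below them a hollow 64 wide, 33 deep, where the T-foot turns freely. Two black timers are fixed across the rail 122 mm either side, tops at z = 79 mm.
Not all that is in view belongs to the job. Several things have the shape of the timer_green; the one meant has the colours described above.

How it is judged:
On the way, in this order (a step that is already met when the one before it is completed fails the run):
1. the green timer's foot is lowered lengthwise through the slot near the yellow mark, case on the rail (horizontal distance between timer_green and dock below 0.03 m and z of timer_green in the frame of dock below 0.007 m and angle between the x axis of timer_green and the y axis of dock, either way round below 0.4 rad), for 0.1 s.
2. it is twisted a quarter turn, so that the foot lies across under the lips (horizontal distance between timer_green and dock below 0.025 m and z of timer_green in the frame of dock below 0.007 m and angle between the x axis of timer_green and the x axis of dock, either way round below 0.26 rad), for 0.2 s.
At the end, for the whole second after the job is handed in: The green timer is at rest with its case flat on the rail (underside within 4 mm of the rail's top, tilt under 6 degrees), within 20 mm of the yellow mark's centre, its long axis square across the rail within 15 degrees (foot locked under the lips); the orange timer is within 20 mm of where it was (horizontal distance between timer_green and dock below 0.02 m and z of timer_green in the frame of dock between -0.004 and 0.004 m and angle between the x axis of timer_green and the x axis of dock, either way round below 0.26 rad and angle between timer_green's own z axis and vertical below 0.1 rad and linear speed of timer_green below 0.02 m/s and distance of timer_orange from where it was at the start of the episode below 0.02 m); the robot touches nothing.
It fails at once if the orange timer is moved by more than 20 mm (distance of timer_orange from where it was at the start of the episode above 0.02 m).
It also fails if it takes over 40 s, if anything falls off the work surface, if the arm or the gripper's body presses on something with over 40 N, if the wrist force passes 120 N, or if a joint passes its speed limit or range.

## Working session

There is one attempt and no reset: what is moved stays moved. The work goes in short steps, Python scripts to look and compute and a tool call to move; the robot and the scene stay as the last step left them, time stands still between calls to the robot, and variables do not carry over. Pictures are saved under pics/ and viewed, at most 10 in all, crops included, and the job is handed in when it is done.

Besides the shell and the picture viewer there is one more tool, called after "Request:" as a command line: name --argument value ..., lists and objects as JSON in quotes. drive_tool: Moves the arm, as the interface text tells. Its arguments: {"type":"object","properties":{"rows":{"type":"array","items":{"type":"array"}},"jaw":{"type":"number"},"grip_force":{"type":"number"}},"required":["rows"]}

```bash
mkdir -p pics; cat > h.py <<'E'
import numpy as np, cv2
from station import ctrl, vision
def grab(n):
    d=vision.get_image(n); d['f']=240/np.tan(np.radians(d['vertical_fov'])/2); d['R']=np.array(d['R']); d['t']=np.array(d['t']); return d
def ray(d,u,v,z):
    c=-d['R'].T@d['t']; w=d['R'].T@np.array([(u-d['cx'])/d['f'],(v-d['cy'])/d['f'],1]); return c+w*(z-c[2])/w[2]
def proj(d,X):
    p=d['R']@np.array(X)+d['t']; return d['f']*p[:2]/p[2]+[d['cx'],d['cy']]
E
python3 - <<'E'
from h import *
for n in ("top","side"):
    d=grab(n); cv2.imwrite(f"pics/{n}0.png",d['image']); print(n,d['f'],-d['R'].T@d['t'],d['R'][2])
print(ctrl.get_obs(), ctrl.finger_overhang)
E
```

```text
top 587.1318728368075 [0.25049765 0.15514861 1.07082014] [ 0.18223648  0.00110292 -0.98325411]
side 484.46550324900574 [ 0.10351678 -0.35335856  0.79604444] [ 0.34726808  0.54415823 -0.76373863]
{'t': 0.1, 'q': array([ 1.08903603e+00,  5.33200265e-02,  1.61413304e+00,  2.67945559e-05,
        1.47600758e+00, -1.19001319e-01]), 'dq': array([ 0.00021982, -0.00142441, -0.0025734 , -0.00168409,  0.00356669,
        0.00146747]), 'effort': array([ 6.84452461e-04, -3.94901240e+01, -3.71363246e+01, -1.49529865e-04,
        3.90642526e-03, -1.05353601e-05]), 'tool_pos': array([0.22158346, 0.58395261, 0.30278187]), 'tool_rot': array([-5.66600664e-01, -3.08948665e+00,  2.78993959e-03]), 'contact_force': array([-1.16098558,  0.77561673, -0.17482002]), 'wrist_torque': array([-0.03629238, -0.02248061, -0.03711504]), 'grip_force': 0.0, 'opening': 0.08531903244013968} 0.0726
```

View pics/top0.png

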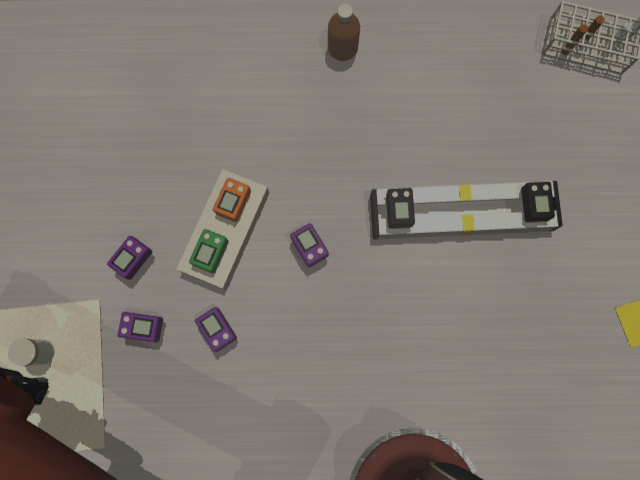

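View pics/side0.png

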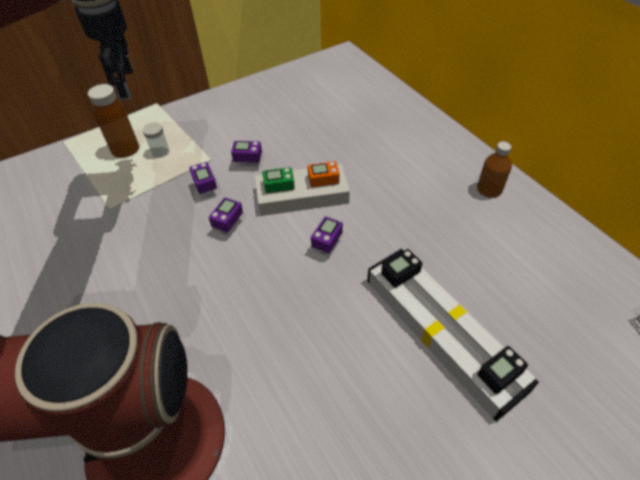

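Top view: the timers are green (209,251), orange (231,199), purple (130,258), (140,327), (216,329), (309,245), and black on the rail (401,208), (539,202). The one meant is the green one at (209,251): it's the only green one and sits in the stand. The mark's strips are at (465,192) and (468,223). I'll measure these and confirm with a crop.

```bash
cat > m.py <<'E'
from h import *
def blobs(d,lo,hi,amin=20):
    m=cv2.inRange(cv2.cvtColor(d['image'],cv2.COLOR_BGR2HSV),lo,hi); m=cv2.morphologyEx(m,cv2.MORPH_CLOSE,np.ones((3,3)))
    return sorted([c for c in cv2.findContours(m,0,1)[0] if cv2.contourArea(c)>amin],key=cv2.contourArea)[::-1]
G=((50,90,30),(90,255,255)); O=((3,170,90),(14,255,255)); Y=((22,150,90),(34,255,255))
E
python3 - <<'E'
from m import *
for n in("top","side"):
    d=grab(n)
    for nm,r,z in(("G",G,.074),("O",O,.074),("Y",Y,.045)):
        for c in blobs(d,*r)[:4]:
            mm=cv2.minAreaRect(c); u=mm[0]; box=cv2.boxPoints(mm)
            B=np.array([ray(d,*p,z) for p in box]); e=B[1]-B[0]; e2=B[2]-B[1]
            print(n,nm,np.round(u),cv2.contourArea(c),ray(d,*u,z).round(4),'edges',np.linalg.norm(e).round(3),np.degrees(np.arctan2(e[1],e[0])).round(1),np.linalg.norm(e2).round(3),np.degrees(np.arctan2(e2[1],e2[0])).round(1))
    if n=="top": cv2.imwrite("pics/crop1.png",np.hstack([cv2.resize(d['image'][160:300,160:280],None,fx=3,fy=3,interpolation=2),cv2.resize(d['image'][160:300,400:530],None,fx=3,fy=3,interpolation=2)]))
E
```

```text
top G [207. 250.] 830.0 [0.4211 0.3553 0.074 ] edges 0.065 -22.0 0.042 -114.4
top O [230. 198.] 720.5 [0.5137 0.3172 0.074 ] edges 0.062 -21.3 0.04 -114.0
top Y [634. 324.] 689.0 [ 0.2926 -0.3815  0.045 ] edges 0.045 -71.5 0.07 -166.0
top Y [468. 222.] 129.5 [ 0.4733 -0.1037  0.045 ] edges 0.017 -84.5 0.028 -177.4
top Y [465. 192.] 118.0 [ 0.5292 -0.1015  0.045 ] edges 0.017 -85.4 0.027 -178.3
side G [278. 180.] 407.0 [0.4147 0.3401 0.074 ] edges 0.063 -23.4 0.066 -115.4
side O [323. 174.] 259.5 [0.5057 0.3026 0.074 ] edges 0.065 -23.6 0.066 -119.0
side O [498. 163.] 219.5 [0.8447 0.1192 0.074 ] edges 0.045 35.6 0.052 -57.8
side Y [414. 128.] 51728.5 [0.7961 0.3419 0.045 ] edges 1.514 -34.0 1.162 -145.3
side Y [431. 332.] 210.5 [ 0.4638 -0.1054  0.045 ] edges 0.051 14.2 0.021 -82.8
side Y [457. 312.] 117.0 [ 0.5279 -0.1009  0.045 ] edges 0.03 2.8 0.018 -99.2
```

View pics/crop1.png

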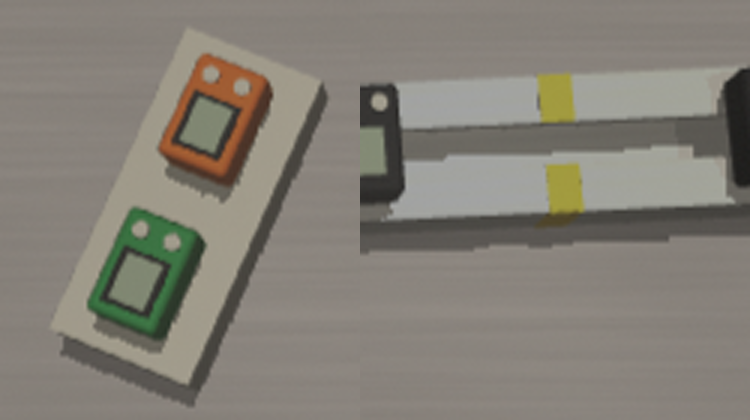

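The crop confirms the green timer at the lower left of the stand, with orange 100.1 mm from it, which matches the 100 mm given. Green is at about (0.421, 0.355), long axis at -22°. The dock is at about (0.501, -0.1025), with the rail tilted about 2°.

Request:
drive_tool --rows '[[[-0.0335,-0.018,0.006],0.0035],[[-0.0335,-0.018,0.006],0.0035],[[-0.0335,-0.018,0.006],0.0035],[[-0.0335,-0.018,0.006],0.0035],[[-0.0335,-0.018,0.006],0.0035],[[-0.0335,-0.018,0.006],0.0035],[[-0.0335,-0.018,0.006],0.0035],[[-0.0335,-0.018,0.006],0.0035],[[0,0,0],0]]' --jaw 0

```text
t: 1.1
tool_pos: [0.4201, 0.3491, 0.2546]
tool_rot: [-0.618, -3.08, 0.004]
contact_force: [-0.9, 1.3, 0.6]
opening: 0.0853
grip_force: 0.0
```

```bash
cat >> h.py <<'E'
from scipy.spatial.transform import Rotation as Ro
def tool():
    o=ctrl.get_obs(); return o,np.array(o['tool_pos']),Ro.from_rotvec(o['tool_rot']).as_matrix()
def shift(X,yang_deg):
    o,p,M=tool(); d=M.T@(np.array(X)-p); a=np.degrees(np.arctan2(M[1,1],M[0,1])); e=(yang_deg-a+90)%180-90
    print('t',o['t'],'tcp',p.round(4),'yang',a.round(2),'shift',d.round(4),'turn',np.radians(-e).round(4),'F',np.round(o['contact_force'],1),'q6',o['q'][5].round(2),'open',o['opening'],'tilt',M[:,2].round(4))
E
python3 - <<'E'
from m import *
d=grab("wrist"); cv2.imwrite("pics/w1.png",d['image'])
for nm,r in(("G",G),("O",O)):
  for c in blobs(d,*r,200)[:2]:
    mm=cv2.minAreaRect(c); B=np.array([ray(d,*p,.074) for p in cv2.boxPoints(mm)]); e=B[1]-B[0]; e2=B[2]-B[1]
    print(nm,np.round(mm[0]),B.mean(0).round(4),*[(np.linalg.norm(v).round(4),np.degrees(np.arctan2(v[1],v[0])).round(1)) for v in(e,e2)])
print(-d['R'].T@d['t'],d['R'][2])
shift((.421,.355,.118),67.6)
E
```

```text
G [338. 239.] [0.4185 0.3576 0.074 ] (np.float64(0.0399), np.float64(67.3)) (np.float64(0.0665), np.float64(-20.7))
O [336. 366.] [0.511  0.3192 0.074 ] (np.float64(0.0403), np.float64(67.4)) (np.float64(0.0625), np.float64(-20.9))
[0.34799826 0.37846664 0.32424524] [ 0.27768799 -0.11675956 -0.95354947]
t 1.15 tcp [0.4192 0.3506 0.2552] yang 67.4 shift [-1.000e-04  4.900e-03  1.371e-01] turn -0.0034 F [-0.3  0.4  0.4] q6 -0.62 open 0.08537584623325839 tilt [-1.2e-03 -7.0e-04 -1.0e+00]
```

View pics/w1.png

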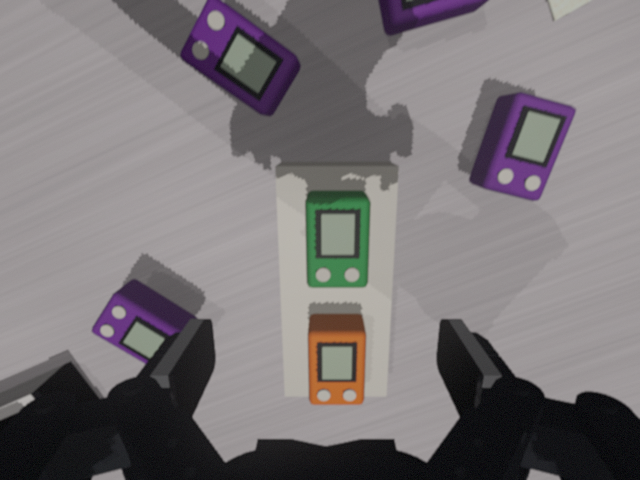

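Wrist view: green is at (338,239) between the fingers and orange at (336,366), both agreeing with the top view to about 3 mm. The pads line up with the case's long sides, so I'll descend and grip.

Request:
drive_tool --rows '[[[0.001,0.003,0.03],0],[[0,0.0027,0.03],0],[[0,0,0.03],0],[[0,0,0.02],0],[[0,0,0.015],0],[[0,0,0.012],0],[[0,0,0],0]]'

```text
t: 1.85
tool_pos: [0.4187, 0.3578, 0.1174]
tool_rot: [-0.609, -3.08, 0.003]
contact_force: [-0.3, -0.3, -0.4]
opening: 0.0857
grip_force: 0.0
```

Request:
drive_tool --rows '[[[0,0,0],0],[[0,0,0],0],[[0,0,0],0],[[0,0,0],0],[[0,0,0],0],[[0,0,0],0],[[0,0,0],0]]' --jaw 1 --grip_force 50

```text
t: 2.55
tool_pos: [0.4205, 0.3583, 0.1204]
tool_rot: [0.61, 3.08, 0.003]
contact_force: [0.2, 0.3, 5.9]
opening: 0.0433
grip_force: 53.2
```

Request:
drive_tool --rows '[[[0,0,-0.01],0],[[0,0,-0.02],0],[[0,0,-0.03],0],[[0,0,-0.03],0],[[0,0,-0.03],0],[[0,0,-0.02],0],[[0,0,0],0],[[0,0,0],0]]'

```text
t: 3.35
tool_pos: [0.4193, 0.3576, 0.2583]
tool_rot: [-0.61, -3.081, 0.001]
contact_force: [-0.3, -0.0, -1.6]
opening: 0.0432
grip_force: 52.5
```

```bash
python3 - <<'E'
from h import *
shift((.501,-.1025,.26),2.3)
E
```

```text
t 3.35 tcp [0.4193 0.3576 0.2583] yang 67.61 shift [-0.2508 -0.3943 -0.0016] turn 1.1399 F [-0.3 -0.  -1.6] q6 -0.61 open 0.04316680713346219 tilt [-6.e-04 -3.e-04 -1.e+00]
```

Request:
drive_tool --rows '[[[-0.018,-0.028,0],0],[[-0.025,-0.039,0],0],[[-0.025,-0.039,0],0],[[-0.025,-0.039,0],0],[[-0.025,-0.039,0],0],[[-0.025,-0.039,0],0],[[-0.025,-0.039,0],0],[[-0.025,-0.039,0],0],[[-0.025,-0.039,0],0],[[-0.02,-0.032,0],0]]'

```text
t: 4.35
tool_pos: [0.4969, -0.0789, 0.2562]
tool_rot: [-0.611, -3.077, -0.0]
contact_force: [1.5, -0.1, -0.5]
opening: 0.0432
grip_force: 52.4
```

Request:
drive_tool --rows '[[[-0.0125,-0.021,0],0.06],[[0,0,0],0.12],[[0,0,0],0.12],[[0,0,0],0.12],[[0,0,0],0.12],[[0,0,0],0.12],[[0,0,0],0.12],[[0,0,0],0.12],[[0,0,0],0.12],[[0,0,0],0.12]]'

```text
t: 5.35
tool_pos: [0.5004, -0.1006, 0.2559]
tool_rot: [-2.179, -2.257, 0.003]
contact_force: [-0.9, -0.2, -2.2]
opening: 0.0432
grip_force: 52.4
```

Request:
drive_tool --rows '[[[0,0,0],0],[[0,0,0],0],[[0,0,0],0]]'

```text
t: 5.65
tool_pos: [0.5012, -0.1009, 0.2579]
tool_rot: [-2.174, -2.266, 0.001]
contact_force: [-0.5, -0.7, -1.5]
opening: 0.0432
grip_force: 52.4
```

```bash
python3 - <<'E'
from m import *
shift((.501,-.1025,.26),2.3)
d=grab("wrist"); cv2.imwrite("pics/w2.png",d['image'])
P=[]
for c in blobs(d,*Y,60)[:3]:
    mm=cv2.minAreaRect(c); B=np.array([ray(d,*p,.045) for p in cv2.boxPoints(mm)]); print(np.round(mm[0]),cv2.contourArea(c),B.round(4).tolist())
for n in("top",):
    d=grab(n); cv2.imwrite("pics/t2.png",cv2.resize(d['image'][120:280,340:600],None,fx=3,fy=3))
E
```

```text
t 5.65 tcp [ 0.5012 -0.1009  0.2579] yang 2.39 shift [-0.0016 -0.0003 -0.0021] turn 0.0015 F [-0.5 -0.7 -1.5] q6 -0.39 open 0.043194599138359956 tilt [-1.6e-03  6.0e-04 -1.0e+00]
[291. 236.] 785.0 [[0.4599, -0.0955, 0.045], [0.4871, -0.0943, 0.045], [0.4876, -0.1117, 0.045], [0.4599, -0.1129, 0.045]]
[364. 236.] 766.0 [[0.5151, -0.0931, 0.045], [0.5423, -0.092, 0.045], [0.5438, -0.1094, 0.045], [0.5161, -0.1105, 0.045]]
```

View pics/w2.png

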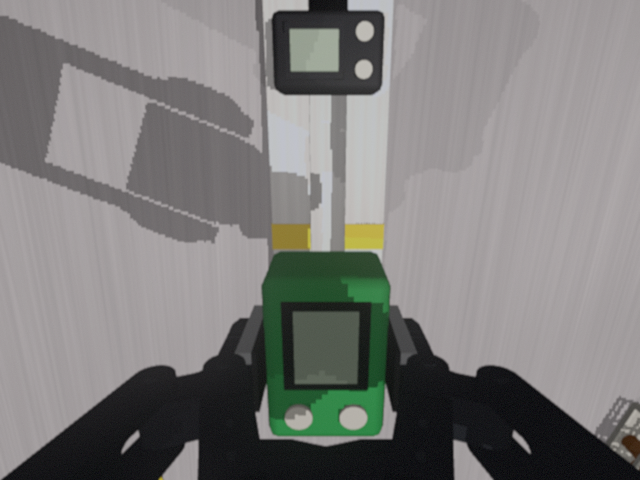

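Wrist view: green is held square, with the yellow strips at (291,236) and (364,236). That puts the mark at (0.5015, -0.1024) with the rail at 2.4°, agreeing with the top view. Lowering now.

Request:
drive_tool --rows '[[[-0.0015,0,0.02],0],[[0,0,0.025],0],[[0,0,0.025],0],[[0,0,0.02],0],[[0,0,0.015],0],[[0,0,0.01],0],[[0,0,0.008],0],[[0,0,0],0],[[0,0,0],0]]'

```text
t: 6.65
tool_pos: [0.5021, -0.1026, 0.1366]
tool_rot: [2.176, 2.265, 0.001]
contact_force: [-0.8, 0.4, -1.1]
opening: 0.0433
grip_force: 52.4
```

```bash
python3 - <<'E'
from h import *
shift((.5015,-.1024,.124),2.4)
d=grab("side"); cv2.imwrite("pics/s3.png",cv2.resize(d['image'][190:400,340:580],None,fx=2.5,fy=2.5))
E
```

```text
t 6.65 tcp [ 0.5021 -0.1026  0.1366] yang 2.3 shift [ 0.0003 -0.0006  0.0126] turn -0.0017 F [-0.8  0.4 -1.1] q6 -0.39 open 0.04325614516577247 tilt [ 1.1e-03 -4.0e-04 -1.0e+00]
```

View pics/s3.png

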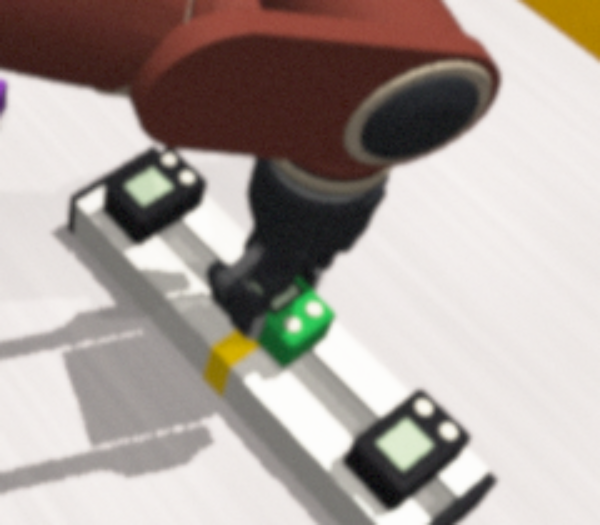

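Side crop: the foot is in the slot lengthwise at the mark (case at about (297,320)) with no contact force. I'll lower the last centimetre gently.

Request:
drive_tool --rows '[[[0,0,0.005],0],[[0,0,0.003],0],[[0,0,0.002],0],[[0,0,0.001],0],[[0,0,0.001],0],[[0,0,0],0],[[0,0,0],0]]'

```text
t: 7.4
tool_pos: [0.502, -0.1026, 0.1254]
tool_rot: [-2.176, -2.266, 0.0]
contact_force: [-4.6, 1.4, 8.0]
opening: 0.0429
grip_force: 53.4
```

Contact at the expected height (about 9 N). I'll ease up 1 mm and twist a quarter turn.

Request:
drive_tool --rows '[[[0,0,-0.001],0],[[0,0,0],0.1],[[0,0,0],0.14],[[0,0,0],0.14],[[0,0,0],0.14],[[0,0,0],0.14],[[0,0,0],0.14],[[0,0,0],0.14],[[0,0,0],0.14],[[0,0,0],0.14]]'

```text
t: 8.4
tool_pos: [0.5021, -0.103, 0.1254]
tool_rot: [3.082, 0.601, 0.001]
contact_force: [0.2, -1.0, 0.4]
opening: 0.043
grip_force: 52.7
```

Request:
drive_tool --rows '[[[0,0,0],0.14],[[0,0,0],0.12],[[0,0,0],0.09],[[0,0,0],0],[[0,0,0],0],[[0,0,0],0],[[0,0,0],0]]'

```text
t: 9.1
tool_pos: [0.502, -0.1027, 0.1254]
tool_rot: [3.14, 0.066, 0.002]
contact_force: [-0.4, -0.8, 3.7]
opening: 0.0431
grip_force: 53.0
```

```bash
python3 - <<'E'
from h import *
shift((.5015,-.1024,.124),92.4)
d=grab("wrist"); cv2.imwrite("pics/w4.png",d['image'])
E
```

```text
t 9.1 tcp [ 0.502  -0.1027  0.1254] yang -87.6 shift [-0.0005 -0.0004  0.0014] turn -0.0001 F [-0.4 -0.8  3.7] q6 1.18 open 0.043111620599321596 tilt [ 1.e-03 -7.e-04 -1.e+00]
```

View pics/w4.png

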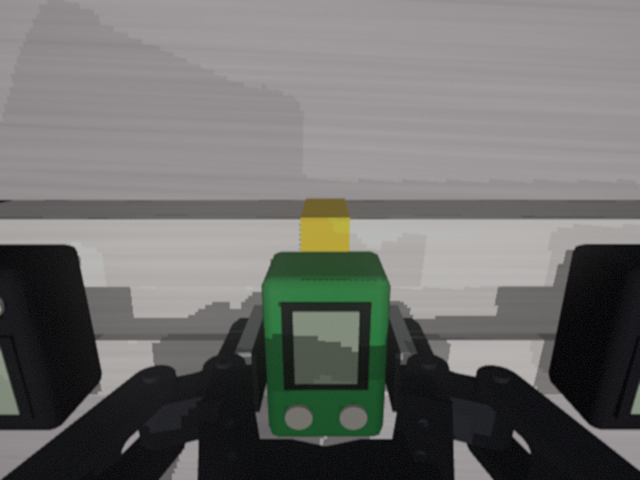

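Wrist view: the green case (326,340) lies square across the rail, centred on the yellow strip (325,230). Releasing and retreating.

Request:
drive_tool --rows '[[[0,0,0],0],[[0,0,0],0],[[0,0,0],0],[[0,0,0],0],[[0,0,0],0],[[0,0,0],0]]' --jaw 0

```text
t: 9.75
tool_pos: [0.5016, -0.1025, 0.1248]
tool_rot: [-3.141, -0.064, 0.0]
contact_force: [0.6, -0.9, -1.0]
opening: 0.0857
grip_force: 0.0
```

Request:
drive_tool --rows '[[[0,0,-0.01],0],[[0,0,-0.02],0],[[0,0,-0.03],0],[[0,0,-0.03],0],[[0,0,-0.03],0],[[0,0,-0.02],0],[[0,0,0],0],[[0,0,0],0],[[0,0,0],0]]'

```text
t: 10.65
tool_pos: [0.5009, -0.1022, 0.2631]
tool_rot: [-3.14, -0.064, 0.004]
contact_force: [-0.7, 0.2, 0.4]
opening: 0.0855
grip_force: 0.0
```

```bash
python3 - <<'E'
from m import *
shift((.5015,-.1024,.124),92.4)
d=grab("wrist")
for c in blobs(d,*G,200)[:1]:
    mm=cv2.minAreaRect(c); B=np.array([ray(d,*p,.079) for p in cv2.boxPoints(mm)]); print(mm[0],B.mean(0).round(4),[(np.linalg.norm(v).round(4),np.degrees(np.arctan2(v[1],v[0])).round(1)) for v in(B[1]-B[0],B[2]-B[1])])
s=grab("side")
cv2.imwrite("pics/f.png",np.hstack([cv2.resize(d['image'],(400,300)),cv2.resize(s['image'],(400,300))]))
E
```

```text
t 10.65 tcp [ 0.5009 -0.1022  0.2631] yang -87.66 shift [0.001  0.0003 0.1391] turn -0.0011 F [-0.7  0.2  0.4] q6 1.18 open 0.08553176215455416 tilt [-0.0027  0.001  -1.    ]
(326.5, 241.0) [ 0.501  -0.1028  0.079 ] [(np.float64(0.0405), np.float64(-87.6)), (np.float64(0.0662), np.float64(-176.2))]
```

View pics/f.png

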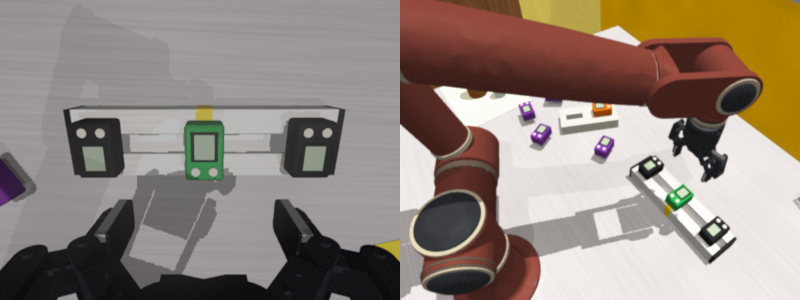

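The green timer lies flat and square at (0.501, -0.103), on the mark. Orange is still in its stand, and the arm is clear of everything.

```bash
python3 -c "
from station import ctrl; print(ctrl.finish_job())"
```

```text
the job is handed in; nothing more can be done
None
```

The green timer is locked flat and square across the rail, about 1 mm from the yellow mark by the wrist camera; orange was left alone in its stand, and the job was handed in at about 11 s (no verdict was returned).

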